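Set the camera boom and hold it out for the close-up

TASK

Set up the close-up of the wooden pieces on the white paper stack: pick up the camera boom, lay it over the clip stand with the camera on the paper-stack side, and push it down past the sprung orange jaw until the tube sits home in both forks and the jaw has snapped back over it. Then squeeze the black grip behind the camera so that its orange side button is pressed in, pull the telescope out past the first stop to the second stop (the end of its travel), and finish while still holding the grip there, steady for the picture. Keep your fingers off the camera itself, and leave the egg, the stamp and the candle jar where they stand.

Things in the scene. Friction and masses are not known exactly. Their poses are not given: they have to be found in the camera images.
- boom: Camera boom, loose, 0.35 kg, lying level, axis 20 mm above the table. Origin: on the axis, mid-sleeve, near the balance point; x along the tube to the camera, y left, z up as it lies. Dark outer tube, diameter 22, x = -75 to 75 mm. Black rubber sleeve, 28 x 28 mm square, x = -36 to 36: carry it here. Steel counterweight, diameter 40, x = -110 to -76.
- grip (a point): Centre of the black grip on the inner tube, 102 mm from the boom's origin when shut; moves with the telescope, axes as the boom's. 40 mm long (x), 30 wide (y), 26 high. Its -y face has the orange release button, 16 x 16 mm, centred on this point, 6 mm proud: 36 mm across with it out, 30 flush. Gripping across y with the pads over the button presses it.
- button (a joint): Travel of the release button, m: 0 out, 0.006 flush; 2.5 N starts it, 5 N holds it flush. In by more than 4 mm, the telescope is free; let out, a lock pin holds the telescope shut, at the first stop or at the second stop.
- telescope (a joint): How far the inner tube is drawn out along the boom's +x, m: 0 shut (start), 0.045 first stop, 0.090 second stop and end of travel. With the button pressed it slides past the first stop, with about 2 N of friction. A red ring on the inner tube comes out of the collar at each stop.
- camera: Small black camera on the end of the telescope, joined to the grip by a bare neck 26 mm long. Origin at the centre of its body, 24 (x) x 56 (y) x 40 (z) mm, 160 mm from the boom's origin when shut, 58 mm from the grip's centre; the lens stands out 10 mm to +x. The fingers must not touch it.
- clip_stand: Clip stand, fixed to the table: base 150 (x) x 104 (y) x 10 mm, origin under its centre, z up. The tube lies along x, camera to +x (the white paper stack's side). Two open-topped forks, x = -54 to -40 and 40 to 54 mm; the sleeve goes between them, 4 mm to spare at each end, where all else stays below 30 mm, so fingers can straddle it. All stays below 95 mm.
- clip_seat (a point): Where the boom's origin lies when the tube is home: on the stand's centre line, 65 mm above the table; axes as the stand's, and the boom's then coincide with them. Grey fixed prongs stand on the +y side (inner face y = 12 mm, sloped lead-in at the top), the jaw's orange hooks on the -y side. Their slopes meet the tube when its axis is about 23 mm above this point.
- jaw (a joint): Angle of the sprung orange jaw, rad, hinged low on the stand's -y side: 0 shut (both hooks reach over the tube), swinging outwards to about 0.13 as the tube is pushed past, then springing back by itself. Pushing past takes about 5 to 15 N downwards.
- egg: Bystander: wooden egg, 43 mm across, 57 mm tall, on the white paper stack (25 mm thick); origin under its foot.
- wood_stamp: Bystander: turned beech stamp with a knob handle, 32 x 39 x 74 mm, on the white paper stack; origin under it.
- candle_jar: Bystander: dark candle jar with a black lid, 60 mm across, 66 mm tall; origin under it.

How it is judged:
By the outcome, as a careful person would: the job done as asked, in the order asked, and still so for the second after the job is handed in, while the arm keeps its last pose, push and grip.
It also fails if it takes over 51 s, if anything falls off the work surface, if the arm or the gripper's body presses on something with over 40 N, if the wrist force passes 120 N, or if a joint passes its speed limit or range.

ROBOT

A 6-joint arm with a two-finger parallel gripper is mounted at the origin on the work surface; the furniture and walls round the work are solid. World frame = base frame: x ahead of the robot, y to its left, z up, the work surface at z = 0. Lengths are in m, angles in rad, forces in N, time in s.
With the tool pointing down it reaches from about 0.2 to 0.875 m from the base axis. Payload 3.4 kg.
Tool frame: the origin (TCP) lies between the finger pads; the fingertips stand 25 mm ahead of it and the grasp point (between the pads) lies 6 mm ahead of it (r.nose_length is the z of the fingertips in the tool frame, in m); z points along the fingers, y is the line along which they close (so a half turn about z gives the same grasp; the last joint's range is limited). The gripper opens to 94 mm and grips with 3 to 60 N. Pads are 16 mm wide; open, the fingers measure 119 mm over their backs; the gripper's body (75 mm by 177 mm) begins 78 mm behind the grasp point.
Start: joints at [-1.428, 0.276, 1.505, -0, 1.361, -0.121], TCP at [0.15, -0.555, 0.23] pointing down, gripper open.
Joint ranges: [-2.89, 2.89], [-0.75, 2.08], [0.22, 2.7], [-1.18, 4.32], [0.11, 2.71], [-2.7, 2.7]. Speed limits (rad/s): [2.57, 2.57, 3.14, 3.14, 3.14, 3.14].

INTERFACE

Orientations are given as a unit quaternion [w, x, y, z].
In Python, from plant import r, gripper_to, inverse_kinematics, vision, models, telemetry gives the robot as it stands. Calls block until the motion is done:
- r.move_to(position, orientation): joint-space move of the TCP to a pose.
- r.move_l(position, rot=None, vel=0.15, guard=None): straight line of the TCP; rot=None keeps the orientation; vel is the mean speed in m/s. With guard (N) it stops when the force on the tool has changed by that much, and returns True; else False.
- r.movej(angles): joint-space move.
- gripper_to(opening, f_grip=None): finger opening in m; f_grip is the grip in N (None keeps the last); returns when the fingers have stopped.
- r.hold(seconds).
- inverse_kinematics(position, orientation): joint angles nearest the present ones, or None.
- vision.snapshot(name): name is "side" or "top" or "wrist"; returns the picture (480x640x3 uint8, red, green, blue); there is no depth.
- vision.get_calibration(name): a dict with "fx", "fy", "cx", "cy" (pixels), "position" and "orientation" of the camera in the world. Camera axes: x right, y down, z forward; pixel columns grow to the right and rows downward; lengths in m; the calibration is good to about 2 mm. A picture is of the moment at which its call begins: read the wrist's pose just before it. get_calibration takes no time and is no camera call; for the wrist camera it gives the pose at the moment of the call.
A pose or a line that the arm cannot do raises r.PlanningError and nothing moves.
- r.sign_off(): hands the job in; it is judged then, once.
Trained networks look in the newest picture that a camera, given by its name, has taken for a name from the list of things; names that differ only in an ending like _2 or _b are one class to them, and where a whole thing is asked for, a point or a joint stands for the part that bears it (a point fixed in the world has none). Each returns a list of dicts, best first, with "score" (0 to 1); they miss things now and then, are a little off and sometimes report something else, mostly with a low value. They report only what shows in the picture. A call takes as long as a camera call.
- models.boxes_of(thing, camera): "at" ([x, y, z] in m, in world coordinates, good to about 4 mm: the middle of the surface that is visible of it).
- models.regions_of(thing, camera): "pixels" (480x640 bool, what is visible of it).
- models.mark_of(thing, camera): "at" ([x, y, z] in m, in world coordinates, good to about 4 mm: a listed point, or the origin of a listed thing).
Readings, each from a call of its own:
- telemetry.current_t(): time.
- telemetry.current_joints(): joint angles.
- telemetry.current_dq(): joint speeds.
- telemetry.current_joint_efforts(): joint torques, N m.
- telemetry.current_ee_pos(): TCP position.
- telemetry.current_tool_rot(): TCP orientation.
- telemetry.current_wrist_force(): force on the tool from outside, world axes, zero at the start.
- telemetry.current_torque(): the same for the moment, N m.
- telemetry.current_opening(): finger opening in m.
- telemetry.current_finger_force(): force on a finger pad.
Only numpy, scipy, OpenCV 4.12 (cv2) and the standard library are available. Lean on these libraries where they do the work, as an engineer would, in place of code of your own. Each camera call takes 0.05 s, during which the arm holds its last target. There are 200 camera calls.

## Working session

There is one attempt and no reset: what is moved stays moved. The work goes in short steps, each a Python script; the robot and the scene stay as the last script left them, time stands still between calls to the robot, and variables do not carry over. Pictures are saved under pics/ and viewed, at most 10 in all, crops included, and the job is handed in when it is done.

```bash
ls; mkdir -p pics; python3 - <<'E'
from plant import r, vision, models, telemetry
import cv2,numpy as np
for c in ["top","side"]:
    im=vision.snapshot(c); cv2.imwrite(f"pics/{c}0.png",im[:,:,::-1])
    for n in ["boom","grip","camera","clip_stand","clip_seat","egg","wood_stamp","candle_jar"]:
        m=models.mark_of(n,c)
        print(c,n,[(np.round(d["at"],3).tolist(),round(d["score"],2)) for d in m[:2]])
    k=vision.get_calibration(c); print(k)
print(telemetry.current_t(), telemetry.current_tool_rot(), r.nose_length)
E
```

```text
pics
top boom [([0.49, 0.322, 0.022], 0.81)]
top grip [([0.584, 0.34, 0.015], 0.63)]
top camera [([0.642, 0.353, 0.023], 0.49)]
top clip_stand [([0.467, 0.107, 0.001], 0.77), ([0.665, -0.064, -0.002], 0.62)]
top clip_seat [([0.461, 0.11, 0.062], 0.74)]
top egg [([0.537, -0.365, 0.024], 0.45)]
top wood_stamp [([0.424, -0.338, 0.022], 0.58), ([0.464, 0.111, 0.002], 0.2)]
top candle_jar [([0.666, -0.066, -0.005], 0.65), ([0.463, 0.109, 0.002], 0.33)]
{'fx': 437.3675730505756, 'fy': 437.3675730505756, 'cx': 310.6819656257816, 'cy': 238.07839082984006, 'position': array([0.37168083, 0.0188246 , 1.26831226]), 'orientation': array([ 0.05779015, -0.69386134,  0.71381275, -0.07541951])}
side boom [([0.486, 0.321, 0.021], 0.7)]
side grip [([0.582, 0.338, 0.02], 0.6)]
side camera [([0.641, 0.347, 0.016], 0.52)]
side clip_stand [([0.462, 0.104, -0.002], 0.93)]
side clip_seat [([0.466, 0.108, 0.062], 0.9)]
side egg [([0.539, -0.364, 0.027], 0.88), ([0.644, 0.349, 0.017], 0.52)]
side wood_stamp [([0.424, -0.335, 0.024], 0.79)]
side candle_jar [([0.669, -0.06, -0.005], 0.79)]
{'fx': 468.5080144632274, 'fy': 468.5080144632274, 'cx': 313.6671519803519, 'cy': 235.9389178113231, 'position': array([ 0.47538848, -1.21126286,  0.5531235 ]), 'orientation': array([-0.55726541,  0.82867064, -0.04923323,  0.01833925])}
0.9 [7.25639348e-05 9.91316016e-01 1.31501148e-01 7.55615051e-06] 0.025
```

View pics/top0.png

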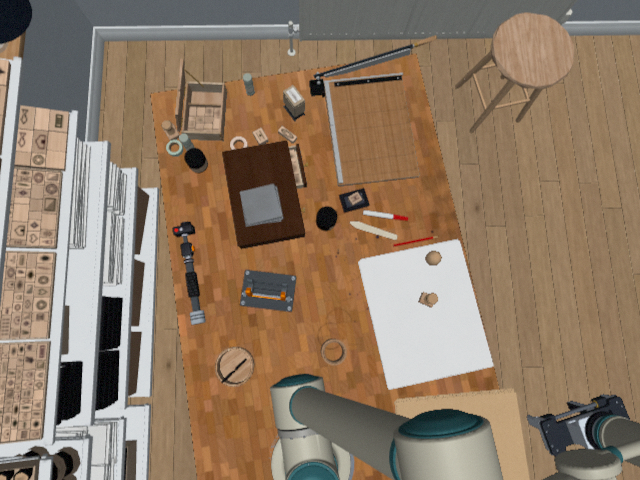

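View pics/side0.png

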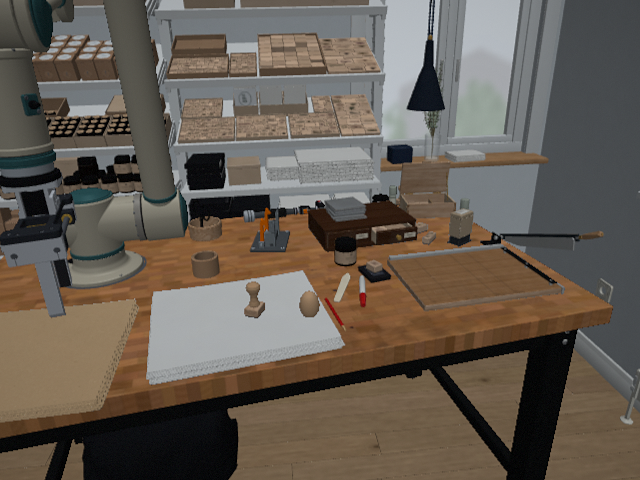

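The top view shows the boom at about (190,270) with its camera end up, towards +x. The stand is at (268,290), with its +x side facing the paper on the right. The detections agree with both pictures, so I'll take a closer look with the wrist camera, passing over the stand and then the boom.

```bash
cat > h.py <<'E'
from plant import r, gripper_to, inverse_kinematics, vision, models, telemetry
import cv2, numpy as np
from scipy.spatial.transform import Rotation as R
def down(psi): return [0,np.cos(psi/2),np.sin(psi/2),0]
def pix2world(k,uv,z):
    q=k["orientation"]; M=R.from_quat([q[1],q[2],q[3],q[0]]).as_matrix()
    uv=np.atleast_2d(uv).astype(float)
    d=np.c_[(uv[:,0]-k["cx"])/k["fx"],(uv[:,1]-k["cy"])/k["fy"],np.ones(len(uv))]@M.T
    s=(z-k["position"][2])/d[:,2]
    return k["position"]+d*s[:,None]
def world2pix(k,P):
    q=k["orientation"]; M=R.from_quat([q[1],q[2],q[3],q[0]]).as_matrix()
    c=(np.atleast_2d(P)-k["position"])@M
    return np.c_[c[:,0]/c[:,2]*k["fx"]+k["cx"],c[:,1]/c[:,2]*k["fy"]+k["cy"]]
E
python3 - <<'E'
from h import *
import pickle
r.move_to([0.44,0.10,0.33],down(1.45))
k=vision.get_calibration("wrist"); im=vision.snapshot("wrist")
cv2.imwrite("pics/w_stand.png",im[:,:,::-1])
for n in ["clip_stand","clip_seat"]: print(n,[(np.round(d["at"],4).tolist(),round(d["score"],2)) for d in models.mark_of(n,"wrist")[:2]])
rg=models.regions_of("clip_stand","wrist"); print(len(rg))
print(telemetry.current_t(),k["position"])
r.move_to([0.47,0.315,0.27],down(3.32))
k2=vision.get_calibration("wrist"); im=vision.snapshot("wrist")
cv2.imwrite("pics/w_boom.png",im[:,:,::-1])
for n in ["boom","grip","camera"]: print(n,[(np.round(d["at"],4).tolist(),round(d["score"],2)) for d in models.mark_of(n,"wrist")[:2]])
print(telemetry.current_t(),k2["position"],telemetry.current_joints())
pickle.dump((k,k2,rg[0]["pixels"] if rg else None),open("k.pkl","wb"))
E
```

```text
clip_stand [([0.4648, 0.1069, 0.0021], 0.92)]
clip_seat [([0.4636, 0.1097, 0.0649], 0.61), ([0.4639, 0.1075, 0.0018], 0.37)]
1
3.6583 [0.44955168 0.1789861  0.48402708]
boom [([0.4826, 0.3221, 0.0197], 0.83)]
grip [([0.5842, 0.3401, 0.0229], 0.77)]
camera []
5.1833 [0.39073176 0.30048597 0.4243623 ] [ 4.66487759e-01  2.42043151e-01  1.45381775e+00 -1.04616893e-04
  1.44516929e+00 -1.28148160e+00]
```

View pics/w_stand.png

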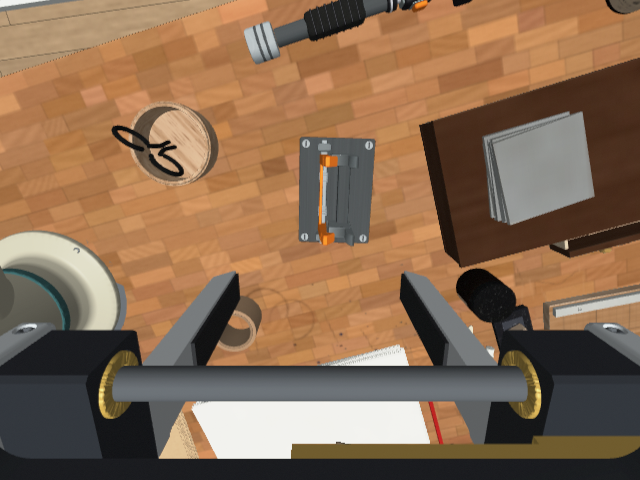

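View pics/w_boom.png

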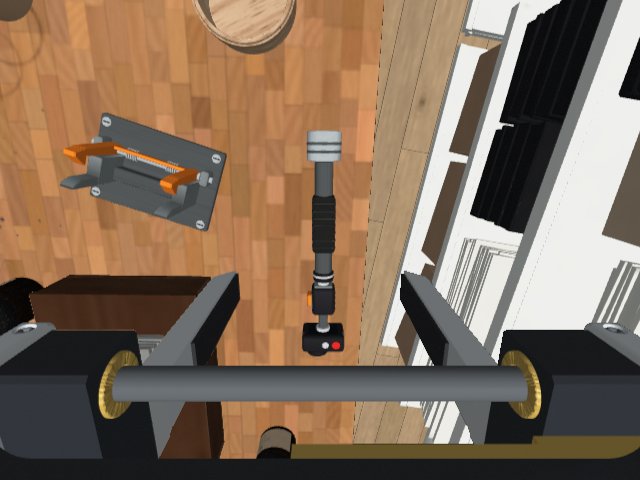

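The stand picture shows the base screws at about (306,144), (369,145), (305,237) and (363,239). The orange hooks are on the left, which is the stand's -y side. The boom picture shows the sleeve at about (324,225), the button on the left at (309,299), and the stand's screws again at the left. I'll fit both poses from these.

```bash
python3 - <<'E'
from h import *
import pickle
k,k2,m=pickle.load(open("k.pkl","rb"))
def refine(g,pts):
    o=[]
    for u,v in pts:
        w=g[v-7:v+8,u-7:u+8].astype(float); w=np.clip(w-np.median(w)-40,0,None)
        y,x=np.mgrid[-7:8,-7:8]; o.append([u+(w*x).sum()/w.sum(),v+(w*y).sum()/w.sum()])
    return np.array(o)
a=cv2.imread("pics/w_stand.png",0); b=cv2.imread("pics/w_boom.png",0)
# order: front(+x)=toward paper ; [-x-y,-x+y,+x-y,+x+y]
for g,kk,p in [(a,k,[(306,144),(369,145),(305,237),(363,239)]),(b,k2,[(215,158),(200,225),(107,121),(95,191)])]:
    q=refine(g,p); W=pix2world(kk,q,0.011)[:,:2]
    d=(W[2]+W[3]-W[0]-W[1]); e=(W[1]+W[3]-W[0]-W[2])
    print(q.round(1).tolist(),"c",W.mean(0).round(4),"yaw",np.arctan2(d[1],d[0]),np.arctan2(e[1],e[0])-np.pi/2,np.linalg.norm(d)/2,np.linalg.norm(e)/2)
# boom: dark/bright runs along rows
for v in (135,145,155,205,215,225,235,245):
    row=b[v,285:365].astype(int); 
    bg=cv2.imread("pics/w_boom.png")[v,285:365].astype(int); sat=bg.max(1)-bg.min(1)
    idx=np.where(sat<35)[0]+285; print(v,idx.min(),idx.max(),len(idx))
col=b[100:300,322:327].mean(1).round().astype(int); print(col.tolist())
E
```

```text
[[305.7, 143.3], [369.2, 145.1], [304.2, 236.4], [362.4, 238.0]] c [0.4634 0.1081] yaw -1.7244154311787114 -1.7216713533155432 0.13217624353972657 0.08646141915268138
[[215.7, 158.2], [199.7, 224.0], [106.1, 121.1], [95.4, 190.7]] c [0.4632 0.1081] yaw -1.7196621630301343 -1.7186665154993512 0.13217023480278906 0.08616946045358427
135 307 340 34
145 307 340 34
155 307 340 34
205 312 334 23
215 312 334 23
225 312 334 23
235 312 334 23
245 312 334 23
[119, 119, 119, 119, 121, 123, 125, 126, 125, 125, 126, 126, 125, 125, 125, 125, 126, 126, 125, 125, 125, 125, 125, 125, 126, 126, 127, 127, 127, 127, 146, 175, 189, 191, 192, 191, 192, 194, 194, 191, 190, 169, 115, 85, 97, 152, 191, 192, 192, 182, 141, 85, 84, 144, 192, 191, 192, 194, 194, 194, 186, 139, 70, 87, 87, 87, 87, 87, 87, 87, 87, 87, 87, 88, 87, 87, 87, 87, 87, 88, 87, 87, 87, 87, 87, 87, 88, 87, 87, 87, 88, 88, 88, 88, 87, 87, 72, 39, 34, 34, 32, 33, 33, 44, 45, 31, 33, 32, 32, 34, 33, 39, 41, 33, 33, 34, 33, 33, 45, 48, 33, 33, 33, 33, 33, 36, 36, 33, 33, 34, 33, 34, 34, 34, 34, 33, 33, 34, 34, 33, 37, 39, 34, 33, 33, 33, 33, 37, 38, 33, 33, 32, 38, 66, 86, 86, 86, 86, 86, 86, 86, 85, 86, 86, 86, 85, 85, 85, 86, 85, 86, 86, 85, 72, 42, 37, 93, 176, 187, 101, 36, 33, 86, 171, 212, 173, 122, 125, 73, 29, 34, 41, 43, 43, 43, 42, 42, 41, 41, 41]
```

```bash
python3 - <<'E'
from h import *
import pickle
k,k2,m=pickle.load(open("k.pkl","rb"))
S=pix2world(k2,[(323.3,196.5),(323.3,252.5)],0.034)
C=pix2world(k2,[(323.6,145.5)],0.025)
G=pix2world(k2,[(323,300)],0.033)
o=S.mean(0); print(S,o,np.linalg.norm(S[0]-S[1]),C, "yaw",[np.arctan2(*(G-x)[0,[1,0]]) for x in (C[0],o)],np.arctan2(*(S[1]-S[0])[[1,0]]))
b=cv2.imread("pics/w_boom.png")
for v in (290,294,298,302,306): print(v,b[v,300:345].max(1).tolist() if False else b[v,300:345].sum(1).tolist())
E
```

```text
[[0.44965219 0.3150743  0.034     ]
 [0.5178881  0.32751821 0.034     ]] [0.48377015 0.32129626 0.034     ] 0.06936129473215712 [[0.39277192 0.305142   0.025     ]] yaw [np.float64(0.17615954488740285), np.float64(0.17659333118530535)] 0.18038379022077836
290 [355, 343, 352, 354, 352, 343, 336, 326, 291, 308, 302, 233, 61, 85, 101, 110, 109, 106, 106, 109, 107, 108, 109, 103, 107, 107, 111, 104, 109, 108, 110, 105, 100, 83, 103, 333, 358, 360, 358, 354, 352, 354, 358, 351, 351]
294 [378, 378, 387, 395, 403, 403, 396, 274, 231, 260, 242, 247, 111, 90, 110, 127, 129, 132, 132, 131, 131, 131, 132, 131, 133, 132, 132, 133, 133, 132, 138, 126, 110, 88, 112, 325, 360, 359, 356, 356, 359, 360, 355, 348, 349]
298 [384, 393, 407, 416, 422, 416, 407, 340, 409, 438, 431, 375, 116, 84, 105, 125, 126, 129, 126, 123, 126, 128, 123, 126, 125, 126, 127, 126, 127, 130, 129, 120, 100, 90, 107, 290, 357, 352, 352, 356, 355, 360, 357, 354, 353]
302 [393, 401, 415, 417, 416, 409, 398, 335, 406, 435, 428, 386, 144, 86, 97, 116, 120, 118, 116, 121, 122, 121, 120, 123, 118, 125, 123, 126, 124, 125, 125, 116, 96, 85, 92, 283, 355, 347, 347, 350, 353, 356, 358, 353, 352]
306 [396, 403, 415, 410, 407, 405, 401, 394, 390, 384, 393, 381, 177, 88, 95, 112, 113, 115, 114, 111, 116, 114, 115, 114, 119, 114, 117, 118, 115, 119, 119, 109, 95, 85, 113, 354, 355, 353, 351, 352, 350, 351, 353, 350, 346]
```

```bash
python3 - <<'E'
from h import *
psi=0.177+np.pi
bx,by=0.4835,0.3213
r.move_to([bx,by,0.11],down(psi))
r.move_l([bx,by,0.033],vel=0.12)
gripper_to(0.02,f_grip=50)
print(telemetry.current_opening(),telemetry.current_finger_force(),telemetry.current_ee_pos(),telemetry.current_t())
r.move_l([bx,by,0.21],vel=0.2)
s=-1.721
r.move_to([0.4633,0.1081,0.21],down(s+np.pi))
r.move_l([0.4633,0.1081,0.145],vel=0.1)
r.hold(0.2)
print(telemetry.current_ee_pos(),telemetry.current_wrist_force(),telemetry.current_torque(),telemetry.current_opening(),telemetry.current_joints(),telemetry.current_t())
im=vision.snapshot("wrist"); cv2.imwrite("pics/w_pre.png",im[:,:,::-1])
im=vision.snapshot("side"); cv2.imwrite("pics/s_pre.png",cv2.resize(im[150:270,170:370,::-1],None,fx=4,fy=4,interpolation=cv2.INTER_CUBIC))
E
```

```text
0.02739785943602146 49.99925494194031 [0.48348382 0.32136739 0.0329651 ] 7.6833
[0.463832   0.10816149 0.14569596] [ 0.29709253 -0.15180344 -3.92571416] [-0.01071811 -0.06465658 -0.00991398] 0.027438359369120202 [8.28491724e-02 1.94722225e-01 1.84322687e+00 1.94472956e-05
 1.10208687e+00 2.33006141e-01] 11.075
```

View pics/w_pre.png

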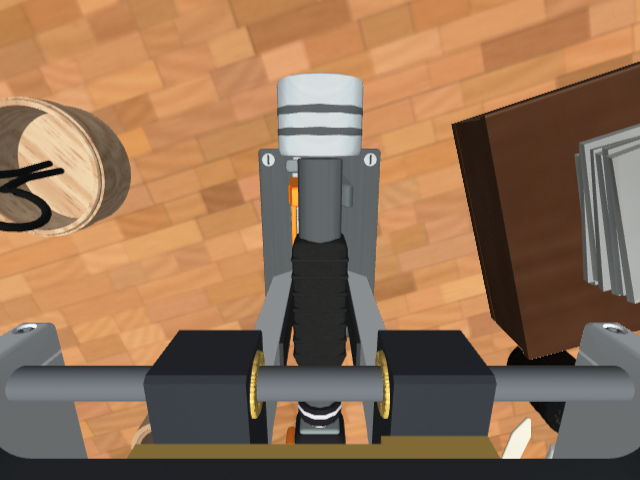

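View pics/s_pre.png

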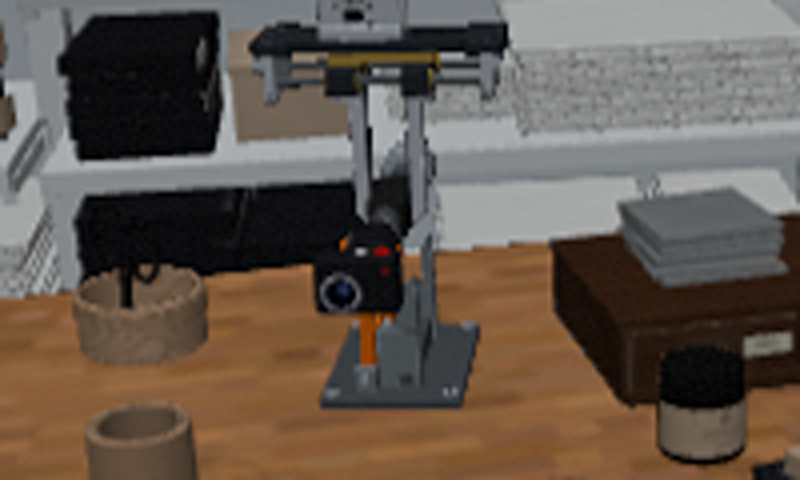

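The boom sits straight in the hand: tube and counterweight are centred on column 320, and the stand's screws are symmetric about column 319. The camera end is on the paper side. Now I'll push it down.

```bash
python3 - <<'E'
from h import *
x,y=0.4630,0.1081
f0=telemetry.current_wrist_force()
print(r.move_l([x,y,0.106],vel=0.08,guard=12))
for z in (0.098,0.092,0.086,0.081,0.078,0.0765):
    g=r.move_l([x,y,z],vel=0.04,guard=35)
    print(z,g,telemetry.current_ee_pos().round(4),(telemetry.current_wrist_force()-f0).round(1),telemetry.current_torque().round(2))
    if g: break
print(telemetry.current_t(),telemetry.current_opening())
im=vision.snapshot("wrist"); cv2.imwrite("pics/w_in.png",im[:,:,::-1])
im=vision.snapshot("side"); 
cv2.imwrite("pics/s_in.png",cv2.resize(im[170:270,210:330,::-1],None,fx=5,fy=5,interpolation=cv2.INTER_CUBIC))
E
```

```text
False
0.098 False [0.4643 0.1083 0.0983] [4.3 0.6 1.7] [ 0.01 -1.    0.14]
0.092 False [0.4632 0.1081 0.0914] [ 5.  -1.  -0.1] [-0.12 -1.11  0.02]
0.086 False [0.4617 0.1081 0.0847] [ 3.6  0.3 -5.8] [ 0.01 -0.93  0.03]
0.081 False [0.461  0.1081 0.0799] [ 2.1  0.8 -7.8] [ 0.06 -0.55  0.12]
0.078 False [0.4623 0.1081 0.078 ] [ 1.2 -0.2 -0.2] [-0.04 -0.18  0.04]
0.0765 False [0.4624 0.1081 0.0778] [-3.2  0.  10.4] [-0.03  0.39  0.  ]
13.5417 0.02772939415620669
```

```bash
python3 - <<'E'
from h import *
gripper_to(0.06)
r.move_l([0.4624,0.1081,0.20],vel=0.2)
r.move_to([0.4475,0.0072,0.20],down(-1.721+np.pi))
k=vision.get_calibration("wrist"); im=vision.snapshot("wrist"); cv2.imwrite("pics/w_grip.png",im[:,:,::-1])
for n in ["grip","boom","camera"]: print(n,[(np.round(d["at"],4).tolist(),round(d["score"],2)) for d in models.mark_of(n,"wrist")[:2]])
im=vision.snapshot("side"); 
cv2.imwrite("pics/s_in2.png",cv2.resize(im[170:270,210:330,::-1],None,fx=5,fy=5,interpolation=cv2.INTER_CUBIC))
for n in ["grip","boom","camera"]: print(n,[(np.round(d["at"],4).tolist(),round(d["score"],2)) for d in models.mark_of(n,"side")[:2]])
print(telemetry.current_t(),telemetry.current_ee_pos(),{a:(b.round(4).tolist() if hasattr(b,'round') else b) for a,b in k.items()})
E
```

```text
grip [([0.446, 0.0029, 0.0675], 0.92)]
boom [([0.4567, 0.1065, 0.0674], 0.59)]
camera [([0.4376, -0.052, 0.0662], 0.67)]
grip [([0.4441, 0.003, 0.0632], 0.82)]
boom [([0.4619, 0.1076, 0.0669], 0.79)]
camera [([0.4338, -0.0524, 0.0614], 0.62), ([0.6682, -0.0648, -0.0035], 0.16)]
15.9833 [0.44759762 0.00788054 0.19995421] {'fx': 333.2388368337769, 'fy': 333.2388368337769, 'cx': 319.43123791320255, 'cy': 238.06770934155696, 'position': [0.4588, 0.0859, 0.353], 'orientation': [0.1385, 0.9874, -0.0753, -0.0121]}
```

View pics/w_grip.png

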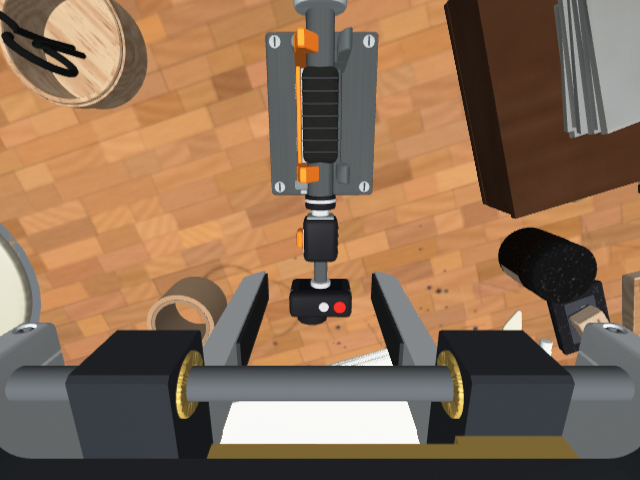

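View pics/s_in2.png

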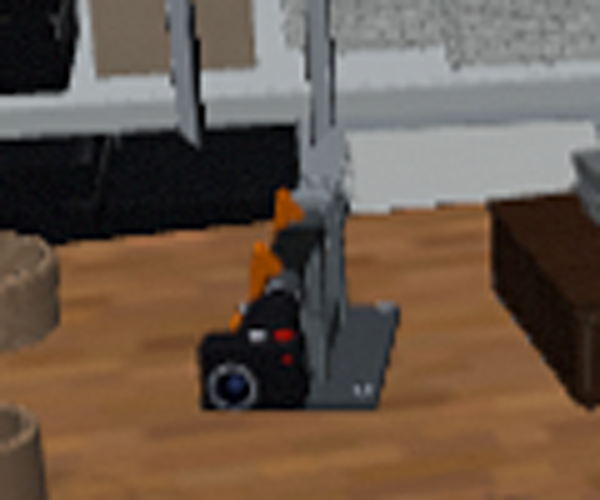

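The tube lies between the prongs with both orange hooks closed over it, at (308,40) and (308,173). The grip spans rows 215–262 around column 321, with the button on its left. I'll compute the grip's centre and check the seating against it.

```bash
python3 - <<'E'
from h import *
k=dict(fx=333.239,fy=333.239,cx=319.431,cy=238.068,position=np.array([0.4588,0.0859,0.353]),orientation=np.array([0.1385,0.9874,-0.0753,-0.0121]))
k["orientation"]/=np.linalg.norm(k["orientation"])
b=cv2.imread("pics/w_grip.png",0)
print(b[55:175,312:322].mean(1).round().astype(int).tolist()); print(b[205:295,315:325].mean(1).round().astype(int).tolist()); print(b[235:245,290:350].mean(0).round().astype(int).tolist())
s=np.array([.4624,.1081,0]); u=np.array([np.cos(-1.721),np.sin(-1.721),0])
for nm,x,h in [("sleeve-",-36,79),("sleeve+",36,79),("grip-",82,78),("grip+",122,78),("cam-",148,85)]:
    print(nm,world2pix(k,s+u*x/1e3+[0,0,h/1e3]).round(1))
E
```

```text
[96, 96, 96, 96, 96, 96, 96, 96, 96, 96, 95, 76, 41, 38, 38, 38, 38, 38, 37, 37, 38, 41, 61, 64, 38, 37, 37, 38, 38, 38, 38, 38, 38, 38, 40, 60, 63, 37, 38, 38, 38, 38, 37, 37, 38, 38, 39, 46, 57, 53, 38, 38, 39, 39, 38, 38, 38, 38, 38, 38, 60, 65, 39, 39, 38, 38, 38, 38, 38, 38, 38, 38, 55, 61, 43, 39, 38, 38, 39, 38, 38, 38, 38, 38, 54, 59, 43, 39, 39, 38, 38, 38, 38, 37, 38, 38, 55, 59, 38, 37, 38, 38, 38, 36, 36, 35, 33, 56, 85, 95, 94, 109, 123, 125, 125, 124, 124, 124, 124, 124]
[41, 40, 40, 38, 37, 132, 213, 232, 232, 232, 216, 160, 145, 173, 144, 32, 38, 45, 50, 56, 59, 58, 58, 57, 56, 55, 55, 55, 54, 53, 52, 52, 51, 51, 50, 50, 49, 49, 48, 48, 47, 47, 46, 46, 46, 45, 45, 44, 44, 43, 43, 42, 42, 41, 38, 34, 45, 78, 97, 97, 97, 97, 97, 97, 97, 96, 97, 97, 96, 96, 97, 96, 97, 97, 97, 96, 99, 117, 156, 208, 229, 229, 225, 172, 25, 17, 21, 20, 24, 29]
[149, 148, 149, 148, 148, 146, 124, 161, 168, 177, 176, 168, 152, 178, 24, 33, 36, 43, 51, 54, 53, 53, 53, 52, 52, 52, 51, 51, 50, 51, 50, 50, 49, 49, 49, 49, 49, 48, 48, 48, 48, 49, 46, 40, 34, 32, 29, 49, 123, 145, 145, 146, 145, 143, 142, 144, 147, 148, 149, 150]
sleeve- [[320.7  60.6]]
sleeve+ [[320.8 160.2]]
grip- [[320.9 216.1]]
grip+ [[320.9 260.8]]
cam- [[321.  291.5]]
```

Prediction and picture agree to about 1.5 mm, so the boom is home and the grip is about 103 mm out. Next I grip it, press the button and pull.

```bash
python3 - <<'E'
from h import *
s=np.array([.4624,.1081]); u=np.array([np.cos(-1.721),np.sin(-1.721)])
P=lambda d,z: [*(s+u*d),z]
r.move_l(P(.103,.19),vel=0.1)
print(r.move_l(P(.103,.071),vel=0.1,guard=10))
gripper_to(0.025,f_grip=25); r.hold(0.2)
p0=telemetry.current_ee_pos()
print(telemetry.current_opening(),telemetry.current_finger_force(),p0,telemetry.current_wrist_force().round(1),telemetry.current_t())
for d in (.02,.045,.07,.085,.098):
    g=r.move_l(P(.103+d,.071),vel=0.05,guard=18)
    p=telemetry.current_ee_pos()
    print(d,g,((p-p0)[:2]@u).round(4),p.round(4),telemetry.current_wrist_force().round(1),telemetry.current_opening().__round__(4))
    if g: break
r.hold(0.3); print(telemetry.current_t(),((telemetry.current_ee_pos()-p0)[:2]@u).round(4),telemetry.current_wrist_force().round(1))
im=vision.snapshot("wrist"); cv2.imwrite("pics/w_end.png",im[:,:,::-1])
im=vision.snapshot("side"); cv2.imwrite("pics/s_end.png",cv2.resize(im[170:270,200:320,::-1],None,fx=5,fy=5,interpolation=cv2.INTER_CUBIC))
E
```

```text
False
0.03003662807662202 24.982343316078186 [0.44737136 0.00616564 0.07112972] [ 0.2 -0.   1.4] 18.35
0.02 False 0.021 [ 0.444  -0.0145  0.0711] [ 1.  -2.5  0.1] 0.0297
0.045 False 0.0459 [ 0.4402 -0.0392  0.0711] [ 0.6 -2.5  1.7] 0.03
0.07 False 0.0709 [ 0.4364 -0.0639  0.071 ] [ 1.7 -1.3  1.2] 0.0299
0.085 False 0.0858 [ 0.4342 -0.0786  0.071 ] [ 0.6 -1.8  0.4] 0.03
0.098 True 0.0917 [ 0.4322 -0.0843  0.0703] [0.9 3.  0.5] 0.0299
21.2167 0.0916 [0.9 1.2 0.3]
```

View pics/w_end.png

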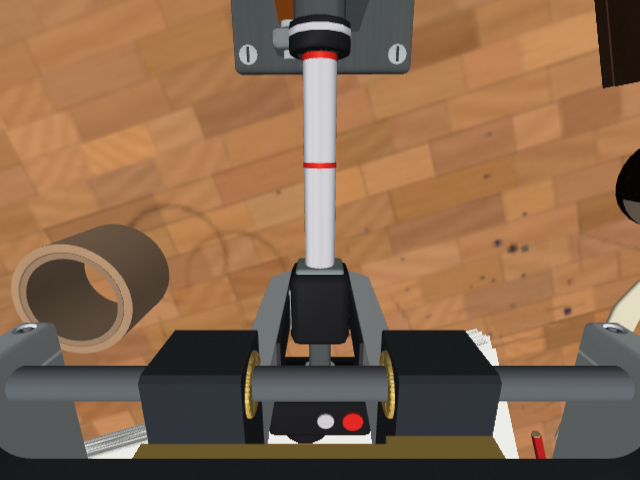

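View pics/s_end.png

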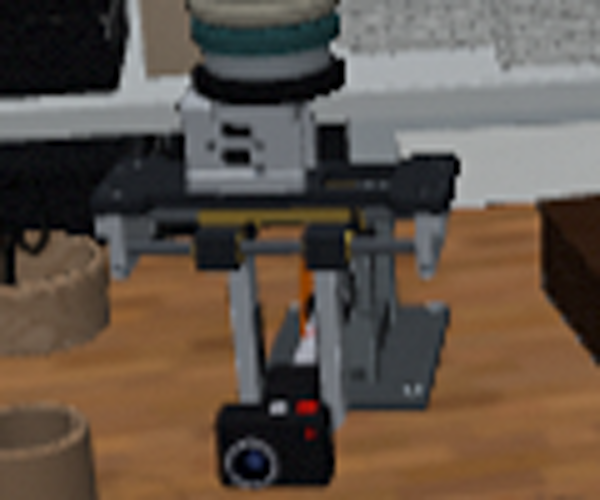

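Both red rings are out: the first at (320,165) and the second right at the collar at (320,55). The telescope stopped at about 91 mm by the arm's reading, with the grip flush at 30 mm. I'll check the stop with a gentle pull and leave it lightly loaded.

```bash
python3 - <<'E'
from h import *
u=np.array([np.cos(-1.721),np.sin(-1.721),0])
p0=np.array(telemetry.current_ee_pos())
for d in (.001,.002,.003,.004,.005):
    g=r.move_l((p0+u*d).tolist(),vel=0.02,guard=10); r.hold(0.2)
    f=np.array(telemetry.current_wrist_force())
    print(d,g,((telemetry.current_ee_pos()-p0)@u).round(4),f.round(1),(f@u).round(1))
    if g or f@u<-4: break
r.hold(1.0)
print(telemetry.current_wrist_force().round(1),telemetry.current_opening(),telemetry.current_finger_force(),np.abs(telemetry.current_dq()).max(),telemetry.current_t())
im=vision.snapshot("wrist"); cv2.imwrite("pics/w_end2.png",im[:,:,::-1])
for n in ("w_end","w_end2"):
    b=cv2.imread(f"pics/{n}.png").astype(int)[30:280,316:326].mean(1); red=b[:,2]-b[:,1]
    print(n,[i+30 for i in np.where(red>60)[0]])
E
```

```text
0.001 False 0.0001 [ 1.2  5.4 -1. ] -5.6
[ 1.2  4.9 -1.4] 0.029658044422287252 24.99978505074978 0.0013575738121805502 22.7667
w_end [np.int64(51), np.int64(52), np.int64(53), np.int64(54), np.int64(55), np.int64(56), np.int64(57), np.int64(163), np.int64(164), np.int64(165), np.int64(166), np.int64(167), np.int64(168)]
w_end2 [np.int64(50), np.int64(51), np.int64(52), np.int64(53), np.int64(54), np.int64(55), np.int64(56), np.int64(57), np.int64(163), np.int64(164), np.int64(165), np.int64(166), np.int64(167), np.int64(168)]
```

It is hard against the stop under a steady 5 N pull, with the button flush and nothing moving, so I'm handing it in.

```bash
python3 -c "
from plant import r
print(r.sign_off())"
```

```text
the job is handed in; nothing more can be done
None
```

The job is handed in: the boom is seated in both forks with the jaw snapped over it, and the telescope is out at the second stop with the grip held and its button pressed; I kept the fingers off the camera and did not go near the egg, stamp or candle jar.

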